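# Crack open the sealed dry-storage box

### The job

The lid of the dry-storage box is stuck on its tacky seal and a small cup has been left standing on it. First stand the cup upright in the shallow white tray, with the lid still on. Then pull the lid up by its knob until the seal lets go, without flinging it up, and finish while still holding it level about 25 mm above its seat, straight over the box; leave the other things on the bench alone.

Things in the scene. Friction and masses are not known exactly. Their poses are not given: they have to be found in the camera images.
- dry_box: Open grey plastic box fixed to the bench, 170 mm (its x) by 270 mm (its y), 88 mm high with the black gasket on its rim; a white lid lies on it. Origin: centre of its underside, on the bench; z up.
- lid: White lift-off lid, 174 mm (its x) by 274 mm (its y), 12 mm thick plate, about 0.3 kg, with a locating lip 6 mm deep and a small bead 20 mm deep under its middle. Origin: centre of the plate's underside; with the lid on, this lies 88 mm above the bench over the box's origin, axes as the box's. The closed lid's top is 100 mm above the bench. It is not hinged.
- knob (a point): Black upright cylindrical knob in the middle of the lid, 32 mm in diameter, 38 mm tall. This point: centre of its foot on the lid's top face, 12 mm above the lid's origin. A straight upward pull of some 14 to 20 N here, weight included, is needed to free the stuck lid: the pull peaks after 2 to 3 mm of rise and fades by 8 mm to the weight, about 3 N. Set down again, the lid no longer sticks.
- cup: Small frosted white plastic cup, open at the top, about 52 mm in diameter at the rim, a little narrower at the foot, 70 mm tall, wall 3 mm, about 30 g. It starts standing upright on the lid, beside the knob, 80 to 110 mm from it. Origin: centre of its underside, z up towards the mouth.
- tray: Shallow white tray fixed to the bench, empty, 170 mm (its x) by 200 mm (its y) outside, walls 5 mm thick and 30 mm high, floor 5 mm thick. Origin: centre of its underside, on the bench.
- tall_cup: Larger frosted cup, 76 mm at the rim, 95 mm tall, standing upright on the bench beyond the box and tray; to be left alone. Origin: centre of its underside.
- block: Blue plastic block 45 x 60 x 55 mm on the bench beyond the box and tray; to be left alone. Origin: centre of its underside.
- case: Flat black case 75 x 150 x 14 mm on the bench beyond the box and tray; to be left alone. Origin: centre of its underside.
Things that resemble listed ones, but are neither listed nor needed, are in the scene too. What is shaped like the cup but black, pink or yellow is not meant.

How it is judged:
By the outcome, as a careful person would: the job done as asked, in the order asked, and still so for the second after the job is handed in, while the arm keeps its last pose, push and grip.
It also fails if it takes over 56 s, if anything falls off the work surface, if the arm or the gripper's body presses on something with over 40 N, if the wrist force passes 120 N, or if a joint passes its speed limit or range.

### The arm

A 6-joint arm with a two-finger parallel gripper is mounted at the origin on the work surface. World frame = base frame: x ahead of the robot, y to its left, z up, the work surface at z = 0. Lengths are in m, angles in degrees, forces in N, time in s.
With the tool pointing down it reaches from about 0.25 to 0.725 m from the base axis. Payload 9.7 kg.
Tool frame: the origin (TCP) lies at the very end of the fingers, on their centre line; the grasp point (between the pads) lies 19 mm behind it; z points along the fingers, y is the line along which they close (so a half turn about z gives the same grasp; the last joint's range is limited). The gripper opens to 85 mm and grips with 20 to 120 N. Pads are 22 mm wide; open, the fingers measure 114 mm over their backs; the gripper's body (76 mm by 85 mm) begins 54 mm behind the grasp point. The pads swing forward as they close: fully open they stand 13 mm farther back than shut.
Start: joints at [68.239, 4.979, 10.078, 95.1, 0, 90], TCP at [0.204, 0.511, 0.231] pointing down, gripper open.
Joint ranges: [-179.16, 179.16], [-48.56, 103.87], [-65.8, 70.77], [-126.05, 130.52], [-82.76, 87.17], [-180, 180]. Speed limits (degrees/s): [127.2, 127.2, 147.25, 180, 180, 180].

### API

Orientations are given as [roll, pitch, yaw] about the fixed x, y, z axes, in that order (R = Rz(yaw) Ry(pitch) Rx(roll)).
In Python, from workcell import telemetry, optics, workorder gives the robot as it stands.
- The arm moves only by the shell command python3 -m handwheel 'ROWS' [FORCE]. ROWS is JSON, a list of rows, each an object of numbers: "tx", "ty", "tz": the shift along the tool's x, y, z in m; "ax", "ay", "az": the turn, a rotation vector about the tool's x, y, z in degrees; "jaw": the gripper command: -1 is shut, 1 is fully open, values between are in proportion. A call has exactly 10 rows; each row shifts and turns the commanded pose from where the row before left it, along the tool's axes as they then stand; what a row does not reach is not made up. A row lasts 1/8 s, in which the tool goes at most 62.5 mm and 10.7 degrees, less where a joint would pass 70% of its speed; a pose out of reach is approached as far as the arm can. A call is refused whole if a number of a shift passes 0.0625 or a number of a turn 10.7, either way. A call with a gripper value outside its range is refused whole. The fingers move at their own pace and stop on an object; FORCE is the grip in N (left out, the last holds). Time passes only in rows, so rows that do not move let the fingers close, or fill a call up. It gives the time, the measured TCP pose, the force, the opening and the grip force at its end, in the units of the state.
- telemetry.get_obs(): the state, without advancing time (a new reading comes with each control period).
- optics.camera(name): name is "scene" or "top" or "wrist"; returns a dict with "color" (480x640x3 uint8, red, green, blue), "K" (3x3 intrinsics, pixels), "extrinsics" (4x4, takes a point from camera to world coordinates); the wrist camera has in their place "mount" (4x4, takes a point from camera to tool coordinates, whose origin is the TCP and whose axes are the flange's). Camera axes: x right, y down, z forward; pixel columns grow to the right and rows downward; lengths in m; the calibration is good to about 2 mm. A picture is of the moment at which its call begins: read the wrist's pose just before it. There is no depth.
- workorder.job_done(): hands the job in; it is judged then, once.
The state is a dict: "time": time; "q": joint angles; "qd": joint speeds; "joint_efforts": joint torques, N m; "ee_pos": TCP position; "tcp_rot": TCP orientation; "wrist_force": force on the tool from outside, world axes, zero at the start; "torque": the same for the moment, N m; "opening": finger opening in m; "grasp_force": force on a finger pad.
Only numpy, scipy, OpenCV 4.12 (cv2) and the standard library are available. Lean on these libraries where they do the work, as an engineer would, in place of code of your own. Each camera call takes 0.05 s, during which the arm holds its last target. There are 200 camera calls.

## Working session

There is one attempt and no reset: what is moved stays moved. The work goes in short steps, Python scripts to look and compute and a shell command to move; the robot and the scene stay as the last step left them, time stands still between calls to the robot, and variables do not carry over. Pictures are saved under pics/ and viewed, at most 10 in all, crops included, and the job is handed in when it is done.

```bash
mkdir -p pics; cat > h.py <<'E'
import numpy as np, cv2
from workcell import telemetry, optics, workorder
def ray(c,u,v,z):
    K,E=c["K"],np.array(c["extrinsics"]); d=E[:3,:3]@np.linalg.solve(K,[u,v,1.]); o=E[:3,3]
    return o+d*(z-o[2])/d[2]
def proj(c,p):
    E=np.linalg.inv(c["extrinsics"]); q=c["K"]@(E[:3,:3]@np.array(p)+E[:3,3]); return q[:2]/q[2]
E
python3 - <<'E'
from h import *
for n in("scene","top"):
    c=optics.camera(n); cv2.imwrite(f"pics/{n}0.png",c["color"][...,::-1]); np.savez(f"{n}0.npz",**c); print(n,np.round(c["extrinsics"],3).tolist(),c["K"].tolist())
o=telemetry.get_obs(); print(o)
E
```

```text
scene [[0.869, 0.302, -0.393, 1.013], [0.495, -0.559, 0.665, -0.606], [-0.019, -0.772, -0.635, 0.715], [0.0, 0.0, 0.0, 1.0]] [[621.3492017630703, 0.0, 332.5289527417652], [0.0, 621.3492017630703, 245.18710009111047], [0.0, 0.0, 1.0]]
top [[0.022, -0.986, 0.163, 0.435], [-1.0, -0.023, -0.001, 0.034], [0.005, -0.163, -0.987, 1.076], [0.0, 0.0, 0.0, 1.0]] [[544.2645090253674, 0.0, 312.0335971028955], [0.0, 544.2645090253674, 232.0161890658885], [0.0, 0.0, 1.0]]
{'time': 0.1, 'q': array([6.82375904e+01, 5.00809527e+00, 1.00384108e+01, 9.50990116e+01,
       2.52195124e-03, 8.99992478e+01]), 'qd': array([-0.07721096, -0.12382475,  0.06878682,  0.04052937,  0.13666982,
       -0.02447002]), 'joint_efforts': array([-2.29100278e-04, -5.21561193e+01,  4.65652156e+01,  1.59909809e-02,
       -6.99548605e-05, -1.67746883e-06]), 'ee_pos': array([0.20382957, 0.51061536, 0.23064733]), 'tcp_rot': array([-1.79931304e+02, -2.52285127e-03,  1.58238340e+02]), 'wrist_force': array([ 0.14708495,  0.14973237, -0.64764639]), 'torque': array([-0.01193557,  0.00188871, -0.02058229]), 'grasp_force': 0.0, 'opening': 0.0852450011461368}
```

View pics/scene0.png

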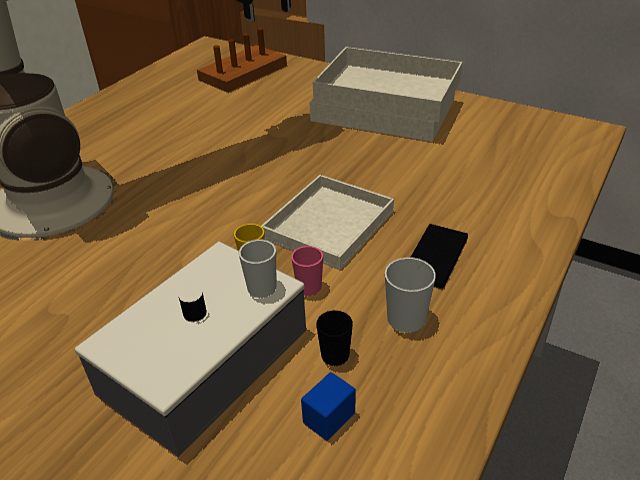

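View pics/top0.png

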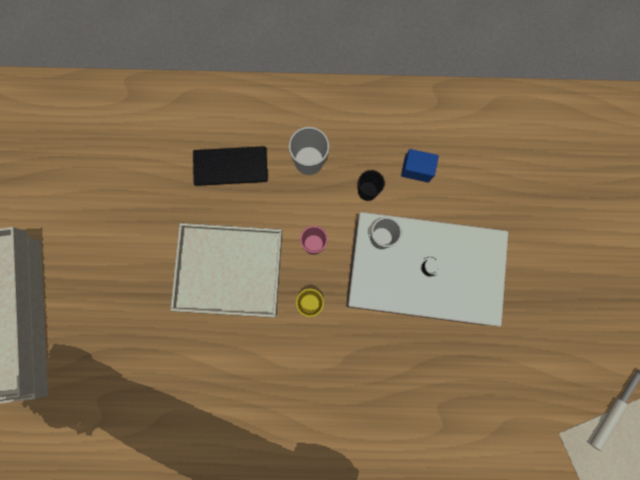

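The cup candidates in the top view are the frosted cup on the lid (384,233), the larger frosted cup on the bench (309,150), black (370,185), pink (314,240) and yellow (310,302). Only (384,233) is frosted, small and standing on the lid beside the knob at (430,266). The tray is the low white one at (228,270); the tall box at the left edge is too high-walled.

```bash
cat > m.py <<'E'
from h import *
t=dict(np.load("top0.npz")); s=dict(np.load("scene0.npz"))
im=t["color"]; hsv=cv2.cvtColor(im,cv2.COLOR_RGB2HSV)
m=((hsv[...,1]<50)&(hsv[...,2]>100)).astype(np.uint8)
m=cv2.morphologyEx(m,cv2.MORPH_CLOSE,np.ones((5,5)))
for (x0,y0,x1,y1),z,n in(((335,200,520,335),.1,"lid"),((160,215,290,325),.03,"tray")):
    mm=np.zeros_like(m); mm[y0:y1,x0:x1]=m[y0:y1,x0:x1]
    c=max(cv2.findContours(mm,0,2)[0],key=cv2.contourArea)
    P=np.array([ray(t,*p,z)[:2] for p in c[:,0].astype(float)],np.float32)
    print(n,cv2.minAreaRect(P))
for n,u,v,z in(("cuprim",384.5,232,.17),("knob",431,266,.138),("tall rim",309,147,.095),("pink rim",314,239,.07),("yellow rim",310,302,.07),("black rim",371,184,.07)):
    print(n,ray(t,u,v,z).round(4), ray(t,u+10,v,z).round(3)[1])
for n,u,v,z in(("cuprim",258,252,.17),("knobtop",191,296,.138)): print("scene",n,ray(s,u,v,z).round(4))
a=cv2.resize(im[200:300,340:500],None,fx=5,fy=5,interpolation=2)[:300]
b=cv2.resize(s["color"][215:335,150:350],None,fx=4,fy=4,interpolation=2)[:300]
o=np.zeros((600,800,3),np.uint8);o[:300]=a;o[300:]=b
cv2.imwrite("pics/crop.png",o[...,::-1])
E
python3 m.py
```

```text
lid ((0.5356053113937378, -0.1786741316318512), (0.2735409736633301, 0.1740860641002655), 83.7593002319336)
tray ((0.5316896438598633, 0.19563445448875427), (0.20045724511146545, 0.16979457437992096), 87.66152954101562)
cuprim [ 0.5876 -0.0894  0.17  ] -0.106
knob [ 0.5352 -0.1743  0.138 ] -0.192
tall rim [0.7585 0.042  0.095 ] 0.023
pink rim [0.5881 0.0288 0.07  ] 0.01
yellow rim [0.4711 0.0336 0.07  ] 0.015
black rim [ 0.6964 -0.0773  0.07  ] -0.096
scene cuprim [ 0.5924 -0.0957  0.17  ]
scene knobtop [ 0.5414 -0.1841  0.138 ]
```

View pics/crop.png

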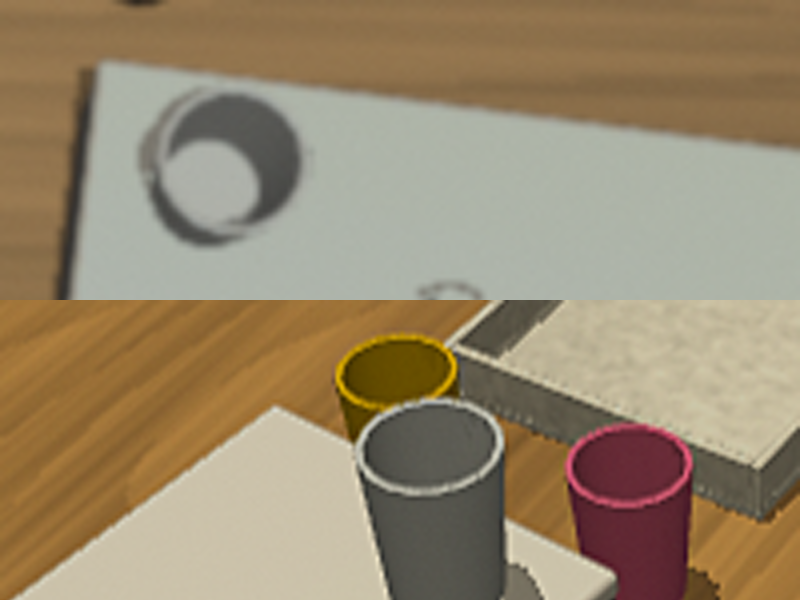

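The crop shows the frosted cup upright on the lid near the corner. Its rim centre is at about (386,232) in the top view and (258,252) in the scene view. Both views put it near (0.590, -0.094), 101 mm from the knob, which fits. The lid measures 274x174 at yaw -6.2°, and the tray 200x170. Turning to yaw 90 (close along x).

```bash
python3 -m handwheel '[{"az":8.53,"tz":-0.01,"jaw":1},{"az":8.53,"tz":-0.01,"jaw":1},{"az":8.53,"tz":-0.01,"jaw":1},{"az":8.53,"jaw":1},{"az":8.53,"jaw":1},{"az":8.53,"jaw":1},{"az":8.53,"jaw":1},{"az":8.53,"jaw":1},{"tx":-0.03,"ty":0.02,"jaw":1},{"tx":-0.045,"ty":0.03,"jaw":1}]'
python3 -m handwheel '[{"tx":-0.05,"ty":0.034,"jaw":1},{"tx":-0.05,"ty":0.034,"jaw":1},{"tx":-0.05,"ty":0.034,"jaw":1},{"tx":-0.05,"ty":0.034,"jaw":1},{"tx":-0.05,"ty":0.034,"jaw":1},{"tx":-0.05,"ty":0.034,"jaw":1},{"tx":-0.05,"ty":0.034,"jaw":1},{"tx":-0.05,"ty":0.034,"jaw":1},{"tx":-0.05,"ty":0.034,"jaw":1},{"tx":-0.03,"ty":0.02,"jaw":1}]'
```

```text
$[0]: bad value
$[0]: bad value
```

```bash
python3 -m handwheel --help; python3 -m handwheel '[{"tx":0,"ty":0,"tz":-0.01,"ax":0,"ay":0,"az":8.53,"jaw":1},{"tx":0,"ty":0,"tz":-0.01,"ax":0,"ay":0,"az":8.53,"jaw":1},{"tx":0,"ty":0,"tz":-0.01,"ax":0,"ay":0,"az":8.53,"jaw":1},{"tx":0,"ty":0,"tz":0,"ax":0,"ay":0,"az":8.53,"jaw":1},{"tx":0,"ty":0,"tz":0,"ax":0,"ay":0,"az":8.53,"jaw":1},{"tx":0,"ty":0,"tz":0,"ax":0,"ay":0,"az":8.53,"jaw":1},{"tx":0,"ty":0,"tz":0,"ax":0,"ay":0,"az":8.53,"jaw":1},{"tx":0,"ty":0,"tz":0,"ax":0,"ay":0,"az":8.53,"jaw":1},{"tx":-0.03,"ty":0.02,"tz":0,"ax":0,"ay":0,"az":0,"jaw":1},{"tx":-0.045,"ty":0.03,"tz":0,"ax":0,"ay":0,"az":0,"jaw":1}]'
```

```text
time: 1.35
ee_pos: [0.2539, 0.4354, 0.2604]
tcp_rot: [-180.0, 0.1, 90.1]
wrist_force: [0.7, -0.5, 1.2]
opening: 0.0852
grasp_force: 0.0invalid input: not JSON, or not a number
```

```bash
python3 -m handwheel '[{"tx":-0.055,"ty":0.035,"tz":0,"ax":0,"ay":0,"az":0,"jaw":1},{"tx":-0.055,"ty":0.035,"tz":0,"ax":0,"ay":0,"az":0,"jaw":1},{"tx":-0.055,"ty":0.035,"tz":0,"ax":0,"ay":0,"az":0,"jaw":1},{"tx":-0.055,"ty":0.035,"tz":0,"ax":0,"ay":0,"az":0,"jaw":1},{"tx":-0.055,"ty":0.035,"tz":0,"ax":0,"ay":0,"az":0,"jaw":1},{"tx":-0.055,"ty":0.035,"tz":0,"ax":0,"ay":0,"az":0,"jaw":1},{"tx":-0.055,"ty":0.035,"tz":0,"ax":0,"ay":0,"az":0,"jaw":1},{"tx":-0.055,"ty":0.035,"tz":0,"ax":0,"ay":0,"az":0,"jaw":1},{"tx":-0.055,"ty":0.035,"tz":0,"ax":0,"ay":0,"az":0,"jaw":1},{"tx":-0.032,"ty":0.02,"tz":0,"ax":0,"ay":0,"az":0,"jaw":1}]'
python3 - <<'E'
from h import *
from scipy.spatial.transform import Rotation as R
o=telemetry.get_obs(); w=optics.camera("wrist")
T=np.eye(4);T[:3,:3]=R.from_euler("xyz",o["tcp_rot"],degrees=True).as_matrix();T[:3,3]=o["ee_pos"]
w["extrinsics"]=T@w["mount"]; print(o["ee_pos"],o["tcp_rot"],w["mount"].round(3).tolist())
np.savez("w1.npz",**w); cv2.imwrite("pics/w1.png",w["color"][...,::-1])
print("proj cup",proj(w,[.59,-.094,.17]),"knob",proj(w,[.5356,-.1787,.138]))
E
```

```text
time: 2.6
ee_pos: [0.5767, -0.0734, 0.2603]
tcp_rot: [-179.9, -0.0, 89.9]
wrist_force: [-0.9, 0.3, 0.5]
opening: 0.0853
grasp_force: 0.0
[ 0.57671715 -0.07339378  0.26026435] [-1.79926819e+02 -2.18618690e-03  8.98895613e+01] [[0.001, -0.954, -0.3, 0.078], [1.0, 0.001, -0.0, 0.001], [0.0, -0.3, 0.954, -0.142], [0.0, 0.0, 0.0, 1.0]]
proj cup [337.27655402 269.42031873] knob [275.57191717 340.58389758]
```

View pics/w1.png

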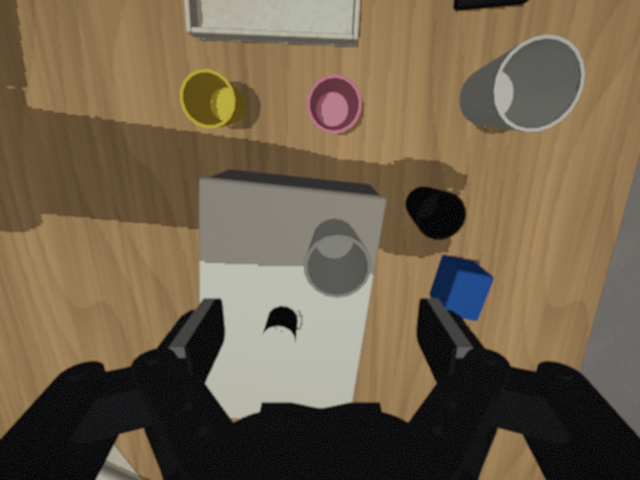

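The cup's rim centre is at about (337,265) in the wrist view, within 2–3 mm of prediction. The lid and knob are clear of the fingers. I'll descend in part and check for lag.

```bash
python3 -m handwheel '[{"tx":0,"ty":0,"tz":0,"ax":0,"ay":0,"az":0,"jaw":1},{"tx":0,"ty":0,"tz":0.015,"ax":0,"ay":0,"az":0,"jaw":1},{"tx":0,"ty":0,"tz":0.02,"ax":0,"ay":0,"az":0,"jaw":1},{"tx":0,"ty":0,"tz":0.02,"ax":0,"ay":0,"az":0,"jaw":1},{"tx":0,"ty":0,"tz":0.015,"ax":0,"ay":0,"az":0,"jaw":1},{"tx":0,"ty":0,"tz":0.01,"ax":0,"ay":0,"az":0,"jaw":1},{"tx":0,"ty":0,"tz":0,"ax":0,"ay":0,"az":0,"jaw":1},{"tx":0,"ty":0,"tz":0,"ax":0,"ay":0,"az":0,"jaw":1},{"tx":0,"ty":0,"tz":0,"ax":0,"ay":0,"az":0,"jaw":1},{"tx":0,"ty":0,"tz":0,"ax":0,"ay":0,"az":0,"jaw":1}]' 20
```

```text
time: 3.9
ee_pos: [0.5761, -0.0708, 0.1817]
tcp_rot: [180.0, 0.0, 90.0]
wrist_force: [0.1, 0.2, -0.6]
opening: 0.0853
grasp_force: 0.0
```

```bash
python3 -m handwheel '[{"tx":-0.011,"ty":0.007,"tz":0,"ax":0,"ay":0,"az":0,"jaw":1},{"tx":-0.011,"ty":0.007,"tz":0,"ax":0,"ay":0,"az":0,"jaw":1},{"tx":0,"ty":0,"tz":0,"ax":0,"ay":0,"az":0,"jaw":1},{"tx":0,"ty":0,"tz":0.014,"ax":0,"ay":0,"az":0,"jaw":1},{"tx":0,"ty":0,"tz":0.014,"ax":0,"ay":0,"az":0,"jaw":1},{"tx":0,"ty":0,"tz":0.014,"ax":0,"ay":0,"az":0,"jaw":1},{"tx":0,"ty":0,"tz":0.014,"ax":0,"ay":0,"az":0,"jaw":1},{"tx":0,"ty":0,"tz":0,"ax":0,"ay":0,"az":0,"jaw":1},{"tx":0,"ty":0,"tz":0,"ax":0,"ay":0,"az":0,"jaw":0.4},{"tx":0,"ty":0,"tz":0,"ax":0,"ay":0,"az":0,"jaw":0.4}]'
python3 -m handwheel '[{"tx":0,"ty":0,"tz":0,"ax":0,"ay":0,"az":0,"jaw":0.2},{"tx":0,"ty":0,"tz":0,"ax":0,"ay":0,"az":0,"jaw":0.2},{"tx":0,"ty":0,"tz":0,"ax":0,"ay":0,"az":0,"jaw":0.1},{"tx":0,"ty":0,"tz":0,"ax":0,"ay":0,"az":0,"jaw":0},{"tx":0,"ty":0,"tz":0,"ax":0,"ay":0,"az":0,"jaw":-0.1},{"tx":0,"ty":0,"tz":0,"ax":0,"ay":0,"az":0,"jaw":-0.3},{"tx":0,"ty":0,"tz":0,"ax":0,"ay":0,"az":0,"jaw":-1},{"tx":0,"ty":0,"tz":0,"ax":0,"ay":0,"az":0,"jaw":-1},{"tx":0,"ty":0,"tz":0,"ax":0,"ay":0,"az":0,"jaw":-1},{"tx":0,"ty":0,"tz":0,"ax":0,"ay":0,"az":0,"jaw":-1}]' 20
```

```text
time: 5.15
ee_pos: [0.5902, -0.0928, 0.126]
tcp_rot: [179.9, 0.0, 90.0]
wrist_force: [0.1, 0.1, -0.2]
opening: 0.06
grasp_force: 0.0
time: 6.4
ee_pos: [0.5902, -0.0929, 0.1262]
tcp_rot: [179.9, 0.0, 90.0]
wrist_force: [-0.6, -0.6, 4.4]
opening: 0.0503
grasp_force: 19.7
```

Cup gripped at 50 mm opening. Lifting and carrying to the tray centre.

```bash
python3 -m handwheel '[{"tx":0,"ty":0,"tz":-0.005,"ax":0,"ay":0,"az":0,"jaw":-1},{"tx":0,"ty":0,"tz":-0.01,"ax":0,"ay":0,"az":0,"jaw":-1},{"tx":0,"ty":0,"tz":-0.015,"ax":0,"ay":0,"az":0,"jaw":-1},{"tx":0,"ty":0,"tz":-0.015,"ax":0,"ay":0,"az":0,"jaw":-1},{"tx":0,"ty":0,"tz":-0.015,"ax":0,"ay":0,"az":0,"jaw":-1},{"tx":0,"ty":0,"tz":-0.01,"ax":0,"ay":0,"az":0,"jaw":-1},{"tx":0,"ty":0,"tz":-0.005,"ax":0,"ay":0,"az":0,"jaw":-1},{"tx":0.01,"ty":-0.002,"tz":0,"ax":0,"ay":0,"az":0,"jaw":-1},{"tx":0.02,"ty":-0.004,"tz":0,"ax":0,"ay":0,"az":0,"jaw":-1},{"tx":0.03,"ty":-0.006,"tz":0,"ax":0,"ay":0,"az":0,"jaw":-1}]' 20
python3 -m handwheel '[{"tx":0.035,"ty":-0.007,"tz":0,"ax":0,"ay":0,"az":0,"jaw":-1},{"tx":0.035,"ty":-0.007,"tz":0,"ax":0,"ay":0,"az":0,"jaw":-1},{"tx":0.035,"ty":-0.007,"tz":0,"ax":0,"ay":0,"az":0,"jaw":-1},{"tx":0.035,"ty":-0.007,"tz":0,"ax":0,"ay":0,"az":0,"jaw":-1},{"tx":0.035,"ty":-0.007,"tz":0,"ax":0,"ay":0,"az":0,"jaw":-1},{"tx":0.025,"ty":-0.006,"tz":0,"ax":0,"ay":0,"az":0,"jaw":-1},{"tx":0.017,"ty":-0.004,"tz":0,"ax":0,"ay":0,"az":0,"jaw":-1},{"tx":0.01,"ty":-0.002,"tz":0,"ax":0,"ay":0,"az":0,"jaw":-1},{"tx":0,"ty":0,"tz":0,"ax":0,"ay":0,"az":0,"jaw":-1},{"tx":0,"ty":0,"tz":0,"ax":0,"ay":0,"az":0,"jaw":-1}]'
python3 - <<'E'
from h import *
c=optics.camera("scene"); np.savez("scene2.npz",**c); cv2.imwrite("pics/scene2.png",c["color"][...,::-1])
E
```

```text
time: 7.65
ee_pos: [0.5773, -0.0314, 0.1996]
tcp_rot: [-179.9, -0.0, 90.0]
wrist_force: [-0.6, 0.0, 0.5]
opening: 0.0505
grasp_force: 20.9
time: 8.9
ee_pos: [0.531, 0.1937, 0.2003]
tcp_rot: [-180.0, 0.0, 90.0]
wrist_force: [0.3, 0.3, -0.9]
opening: 0.0507
grasp_force: 20.9
```

View pics/scene2.png

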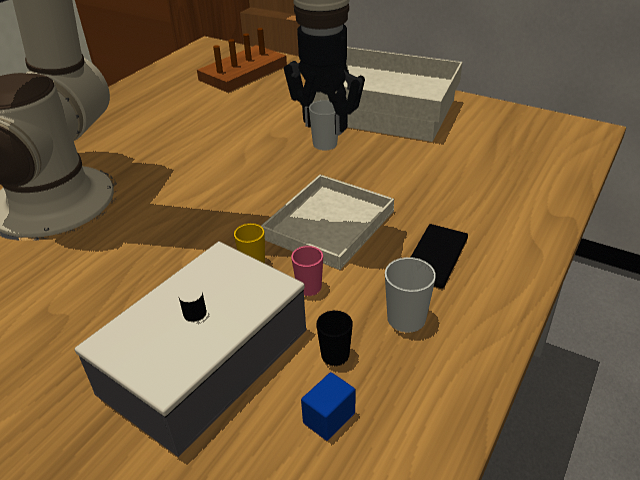

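The cup hangs upright over the tray at (324,125), and the lid is still seated. Lowering.

```bash
python3 -m handwheel '[{"tx":0,"ty":0,"tz":0.01,"ax":0,"ay":0,"az":0,"jaw":-1},{"tx":0,"ty":0,"tz":0.02,"ax":0,"ay":0,"az":0,"jaw":-1},{"tx":0,"ty":0,"tz":0.025,"ax":0,"ay":0,"az":0,"jaw":-1},{"tx":0,"ty":0,"tz":0.025,"ax":0,"ay":0,"az":0,"jaw":-1},{"tx":0,"ty":0,"tz":0.025,"ax":0,"ay":0,"az":0,"jaw":-1},{"tx":0,"ty":0,"tz":0.025,"ax":0,"ay":0,"az":0,"jaw":-1},{"tx":0,"ty":0,"tz":0.015,"ax":0,"ay":0,"az":0,"jaw":-1},{"tx":0,"ty":0,"tz":0.01,"ax":0,"ay":0,"az":0,"jaw":-1},{"tx":0,"ty":0,"tz":0.005,"ax":0,"ay":0,"az":0,"jaw":-1},{"tx":0,"ty":0,"tz":0.003,"ax":0,"ay":0,"az":0,"jaw":-1}]'
python3 -m handwheel '[{"tx":0,"ty":0,"tz":0.002,"ax":0,"ay":0,"az":0,"jaw":-1},{"tx":0,"ty":0,"tz":0.002,"ax":0,"ay":0,"az":0,"jaw":-1},{"tx":0,"ty":0,"tz":0.001,"ax":0,"ay":0,"az":0,"jaw":-1},{"tx":0,"ty":0,"tz":0,"ax":0,"ay":0,"az":0,"jaw":-1},{"tx":0,"ty":0,"tz":0,"ax":0,"ay":0,"az":0,"jaw":-1},{"tx":0,"ty":0,"tz":0,"ax":0,"ay":0,"az":0,"jaw":-1},{"tx":0,"ty":0,"tz":0,"ax":0,"ay":0,"az":0,"jaw":-1},{"tx":0,"ty":0,"tz":0,"ax":0,"ay":0,"az":0,"jaw":-1},{"tx":0,"ty":0,"tz":0,"ax":0,"ay":0,"az":0,"jaw":-1},{"tx":0,"ty":0,"tz":0,"ax":0,"ay":0,"az":0,"jaw":-1}]'
```

```text
time: 10.2
ee_pos: [0.5312, 0.1943, 0.0376]
tcp_rot: [180.0, -0.0, 90.0]
wrist_force: [-0.3, 0.2, 0.1]
opening: 0.0507
grasp_force: 20.9
time: 11.45
ee_pos: [0.5309, 0.1942, 0.0323]
tcp_rot: [-180.0, 0.0, 90.0]
wrist_force: [0.1, 0.0, -1.2]
opening: 0.0506
grasp_force: 20.9
```

```bash
python3 -m handwheel '[{"tx":0,"ty":0,"tz":0.001,"ax":0,"ay":0,"az":0,"jaw":-1},{"tx":0,"ty":0,"tz":0.001,"ax":0,"ay":0,"az":0,"jaw":-1},{"tx":0,"ty":0,"tz":0,"ax":0,"ay":0,"az":0,"jaw":-1},{"tx":0,"ty":0,"tz":0,"ax":0,"ay":0,"az":0,"jaw":-1},{"tx":0,"ty":0,"tz":0,"ax":0,"ay":0,"az":0,"jaw":-1},{"tx":0,"ty":0,"tz":0,"ax":0,"ay":0,"az":0,"jaw":-1},{"tx":0,"ty":0,"tz":0,"ax":0,"ay":0,"az":0,"jaw":-1},{"tx":0,"ty":0,"tz":0,"ax":0,"ay":0,"az":0,"jaw":-1},{"tx":0,"ty":0,"tz":0,"ax":0,"ay":0,"az":0,"jaw":-1},{"tx":0,"ty":0,"tz":0,"ax":0,"ay":0,"az":0,"jaw":-1}]'
```

```text
time: 12.7
ee_pos: [0.531, 0.1944, 0.0312]
tcp_rot: [180.0, -0.0, 90.0]
wrist_force: [-2.8, -0.7, 7.0]
opening: 0.0506
grasp_force: 20.9
```

Contact, about 7 N. Opening and rising.

```bash
python3 -m handwheel '[{"tx":0,"ty":0,"tz":0,"ax":0,"ay":0,"az":0,"jaw":0.2},{"tx":0,"ty":0,"tz":0,"ax":0,"ay":0,"az":0,"jaw":0.25},{"tx":0,"ty":0,"tz":0,"ax":0,"ay":0,"az":0,"jaw":0.35},{"tx":0,"ty":0,"tz":0,"ax":0,"ay":0,"az":0,"jaw":0.5},{"tx":0,"ty":0,"tz":0,"ax":0,"ay":0,"az":0,"jaw":0.7},{"tx":0,"ty":0,"tz":0,"ax":0,"ay":0,"az":0,"jaw":0.8},{"tx":0,"ty":0,"tz":-0.005,"ax":0,"ay":0,"az":0,"jaw":0.8},{"tx":0,"ty":0,"tz":-0.015,"ax":0,"ay":0,"az":0,"jaw":0.8},{"tx":0,"ty":0,"tz":-0.02,"ax":0,"ay":0,"az":0,"jaw":0.8},{"tx":0,"ty":0,"tz":-0.025,"ax":0,"ay":0,"az":0,"jaw":0.8}]'
python3 -m handwheel '[{"tx":0,"ty":0,"tz":-0.025,"ax":0,"ay":0,"az":0,"jaw":0.8},{"tx":0,"ty":0,"tz":-0.025,"ax":0,"ay":0,"az":0,"jaw":0.8},{"tx":0,"ty":0,"tz":-0.025,"ax":0,"ay":0,"az":0,"jaw":0.8},{"tx":-0.02,"ty":0,"tz":-0.02,"ax":0,"ay":0,"az":0,"jaw":0.8},{"tx":-0.03,"ty":0,"tz":-0.01,"ax":0,"ay":0,"az":0,"jaw":0.8},{"tx":-0.035,"ty":0,"tz":0,"ax":0,"ay":0,"az":0,"jaw":0.8},{"tx":-0.035,"ty":0,"tz":0,"ax":0,"ay":0,"az":0,"jaw":0.8},{"tx":-0.035,"ty":0,"tz":0,"ax":0,"ay":0,"az":0,"jaw":0.8},{"tx":-0.035,"ty":0,"tz":0,"ax":0,"ay":0,"az":0,"jaw":0.8},{"tx":-0.035,"ty":0,"tz":0,"ax":0,"ay":0,"az":0,"jaw":0.8}]'
python3 -m handwheel '[{"tx":-0.035,"ty":0,"tz":0,"ax":0,"ay":0,"az":0,"jaw":0.8},{"tx":-0.035,"ty":0,"tz":0,"ax":0,"ay":0,"az":0,"jaw":0.8},{"tx":-0.03,"ty":0.002,"tz":0,"ax":0,"ay":0,"az":0,"jaw":0.8},{"tx":-0.02,"ty":0.002,"tz":0,"ax":0,"ay":0,"az":0,"jaw":0.8},{"tx":0,"ty":0,"tz":0,"ax":0,"ay":0,"az":0,"jaw":0.8},{"tx":0,"ty":0,"tz":0,"ax":0,"ay":0,"az":0,"jaw":0.8},{"tx":0,"ty":0,"tz":0,"ax":0,"ay":0,"az":0,"jaw":0.8},{"tx":0,"ty":0,"tz":0,"ax":0,"ay":0,"az":0,"jaw":0.8},{"tx":0,"ty":0,"tz":0,"ax":0,"ay":0,"az":0,"jaw":0.8},{"tx":0,"ty":0,"tz":0,"ax":0,"ay":0,"az":0,"jaw":0.8}]'
python3 - <<'E'
from h import *
from scipy.spatial.transform import Rotation as R
o=telemetry.get_obs(); w=optics.camera("wrist")
T=np.eye(4);T[:3,:3]=R.from_euler("xyz",o["tcp_rot"],degrees=True).as_matrix();T[:3,3]=o["ee_pos"]
w["extrinsics"]=T@w["mount"]; np.savez("w3.npz",**w)
s=optics.camera("scene"); np.savez("scene3.npz",**s)
cv2.imwrite("pics/both3.png",np.hstack([cv2.resize(s["color"],(400,300),interpolation=3),cv2.resize(w["color"],(400,300),interpolation=3)])[...,::-1])
print(o["ee_pos"],"proj knob foot/top",proj(w,[.5356,-.1787,.1]),proj(w,[.5356,-.1787,.138]))
g=cv2.cvtColor(w["color"],cv2.COLOR_RGB2GRAY)
u,v=proj(w,[.5356,-.1787,.119]).astype(int);x0,y0=max(u-60,0),max(v-60,0)
m=(g[y0:v+60,x0:u+60]<45).astype(np.uint8); n,l,st,ce=cv2.connectedComponentsWithStats(m)
for i in range(1,n):
    if st[i,4]>100: print(st[i,:5]+[x0,y0,0,0,0],ce[i]+[x0,y0])
E
```

```text
time: 13.95
ee_pos: [0.5309, 0.1942, 0.0968]
tcp_rot: [180.0, -0.0, 90.0]
wrist_force: [0.3, -0.1, 0.0]
opening: 0.0767
grasp_force: 0.0
time: 15.2
ee_pos: [0.5304, -0.0329, 0.2012]
tcp_rot: [180.0, 0.0, 90.0]
wrist_force: [0.5, -0.5, -0.5]
opening: 0.0765
grasp_force: 0.0
time: 16.45
ee_pos: [0.5349, -0.1506, 0.2003]
tcp_rot: [-180.0, 0.0, 90.0]
wrist_force: [-0.0, 0.7, -0.5]
opening: 0.077
grasp_force: 0.0
[ 0.53489491 -0.15058164  0.20029007] proj knob foot/top [320.43160829 273.24456699] [320.43975438 295.59891309]
[303 257  41  26 634] [322.68927445 268.06940063]
```

View pics/both3.png

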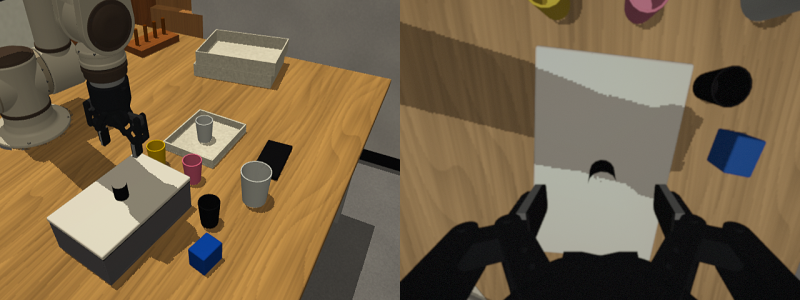

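The cup stands upright in the tray (scene half, at 204,128). The wrist half shows the knob at full-res x≈323, about 2 mm to +x of the estimate. Moving over it and down.

```bash
python3 -m handwheel '[{"tx":-0.01,"ty":0.001,"tz":0,"ax":0,"ay":0,"az":0,"jaw":0.8},{"tx":-0.01,"ty":0.001,"tz":0,"ax":0,"ay":0,"az":0,"jaw":0.8},{"tx":-0.0095,"ty":0.0005,"tz":0,"ax":0,"ay":0,"az":0,"jaw":0.8},{"tx":0,"ty":0,"tz":0.01,"ax":0,"ay":0,"az":0,"jaw":0.8},{"tx":0,"ty":0,"tz":0.02,"ax":0,"ay":0,"az":0,"jaw":0.8},{"tx":0,"ty":0,"tz":0.02,"ax":0,"ay":0,"az":0,"jaw":0.8},{"tx":0,"ty":0,"tz":0.02,"ax":0,"ay":0,"az":0,"jaw":0.8},{"tx":0,"ty":0,"tz":0.012,"ax":0,"ay":0,"az":0,"jaw":0.8},{"tx":0,"ty":0,"tz":0.007,"ax":0,"ay":0,"az":0,"jaw":0.6},{"tx":0,"ty":0,"tz":0.003,"ax":0,"ay":0,"az":0,"jaw":0.4}]'
python3 -m handwheel '[{"tx":0,"ty":0,"tz":0,"ax":0,"ay":0,"az":0,"jaw":0.2},{"tx":0,"ty":0,"tz":0,"ax":0,"ay":0,"az":0,"jaw":0},{"tx":0,"ty":0,"tz":0,"ax":0,"ay":0,"az":0,"jaw":-0.1},{"tx":0,"ty":0,"tz":0,"ax":0,"ay":0,"az":0,"jaw":-0.15},{"tx":0,"ty":0,"tz":0,"ax":0,"ay":0,"az":0,"jaw":-0.2},{"tx":0,"ty":0,"tz":0,"ax":0,"ay":0,"az":0,"jaw":-0.25},{"tx":0,"ty":0,"tz":0,"ax":0,"ay":0,"az":0,"jaw":-0.3},{"tx":0,"ty":0,"tz":0,"ax":0,"ay":0,"az":0,"jaw":-0.4},{"tx":0,"ty":0,"tz":0,"ax":0,"ay":0,"az":0,"jaw":-0.6},{"tx":0,"ty":0,"tz":0,"ax":0,"ay":0,"az":0,"jaw":-1}]' 25
```

```text
time: 17.8
ee_pos: [0.5374, -0.1802, 0.1082]
tcp_rot: [180.0, 0.0, 90.0]
wrist_force: [0.6, -0.8, 0.1]
opening: 0.0598
grasp_force: 0.0
time: 19.05
ee_pos: [0.5371, -0.1803, 0.1085]
tcp_rot: [-180.0, 0.0, 90.0]
wrist_force: [-5.6, 0.2, 4.6]
opening: 0.0314
grasp_force: 25.0
```

```bash
python3 -m handwheel '[{"tx":0,"ty":-0.0003,"tz":0,"ax":0,"ay":0,"az":0,"jaw":-1},{"tx":0,"ty":0,"tz":0,"ax":0,"ay":0,"az":0,"jaw":-1},{"tx":0,"ty":0,"tz":0,"ax":0,"ay":0,"az":0,"jaw":-1},{"tx":0,"ty":0,"tz":0,"ax":0,"ay":0,"az":0,"jaw":-1},{"tx":0,"ty":0,"tz":0,"ax":0,"ay":0,"az":0,"jaw":-1},{"tx":0,"ty":0,"tz":0,"ax":0,"ay":0,"az":0,"jaw":-1},{"tx":0,"ty":0,"tz":-0.0005,"ax":0,"ay":0,"az":0,"jaw":-1},{"tx":0,"ty":0,"tz":-0.0005,"ax":0,"ay":0,"az":0,"jaw":-1},{"tx":0,"ty":0,"tz":-0.0005,"ax":0,"ay":0,"az":0,"jaw":-1},{"tx":0,"ty":0,"tz":-0.0005,"ax":0,"ay":0,"az":0,"jaw":-1}]' 90
```

```text
time: 20.3
ee_pos: [0.537, -0.1802, 0.1098]
tcp_rot: [-180.0, -0.0, 90.0]
wrist_force: [0.5, -0.0, -5.3]
opening: 0.0295
grasp_force: 89.2
```

```bash
python3 -m handwheel '[{"tx":0,"ty":0,"tz":-0.0005,"ax":0,"ay":0,"az":0,"jaw":-1},{"tx":0,"ty":0,"tz":-0.0005,"ax":0,"ay":0,"az":0,"jaw":-1},{"tx":0,"ty":0,"tz":-0.0005,"ax":0,"ay":0,"az":0,"jaw":-1},{"tx":0,"ty":0,"tz":-0.0005,"ax":0,"ay":0,"az":0,"jaw":-1},{"tx":0,"ty":0,"tz":-0.0005,"ax":0,"ay":0,"az":0,"jaw":-1},{"tx":0,"ty":0,"tz":-0.0005,"ax":0,"ay":0,"az":0,"jaw":-1},{"tx":0,"ty":0,"tz":-0.0005,"ax":0,"ay":0,"az":0,"jaw":-1},{"tx":0,"ty":0,"tz":-0.0005,"ax":0,"ay":0,"az":0,"jaw":-1},{"tx":0,"ty":0,"tz":-0.0005,"ax":0,"ay":0,"az":0,"jaw":-1},{"tx":0,"ty":0,"tz":-0.0005,"ax":0,"ay":0,"az":0,"jaw":-1}]'
python3 -m handwheel '[{"tx":0,"ty":0,"tz":-0.0005,"ax":0,"ay":0,"az":0,"jaw":-1},{"tx":0,"ty":0,"tz":-0.0005,"ax":0,"ay":0,"az":0,"jaw":-1},{"tx":0,"ty":0,"tz":-0.0005,"ax":0,"ay":0,"az":0,"jaw":-1},{"tx":0,"ty":0,"tz":-0.0005,"ax":0,"ay":0,"az":0,"jaw":-1},{"tx":0,"ty":0,"tz":-0.0005,"ax":0,"ay":0,"az":0,"jaw":-1},{"tx":0,"ty":0,"tz":-0.0005,"ax":0,"ay":0,"az":0,"jaw":-1},{"tx":0,"ty":0,"tz":-0.0005,"ax":0,"ay":0,"az":0,"jaw":-1},{"tx":0,"ty":0,"tz":-0.0005,"ax":0,"ay":0,"az":0,"jaw":-1},{"tx":0,"ty":0,"tz":-0.0005,"ax":0,"ay":0,"az":0,"jaw":-1},{"tx":0,"ty":0,"tz":-0.0005,"ax":0,"ay":0,"az":0,"jaw":-1}]'
```

```text
time: 21.55
ee_pos: [0.5362, -0.1799, 0.1146]
tcp_rot: [-179.9, -0.0, 90.0]
wrist_force: [-2.5, 0.9, -18.2]
opening: 0.0298
grasp_force: 92.0
time: 22.8
ee_pos: [0.5369, -0.1804, 0.1202]
tcp_rot: [-180.0, 0.0, 90.0]
wrist_force: [0.6, 0.6, -3.1]
opening: 0.0297
grasp_force: 93.6
```

The seal has let go and the load is the lid's weight. Raising gently to about 25 mm, then measuring the lid.

```bash
python3 -m handwheel '[{"tx":0,"ty":0,"tz":-0.001,"ax":0,"ay":0,"az":0,"jaw":-1},{"tx":0,"ty":0,"tz":-0.0015,"ax":0,"ay":0,"az":0,"jaw":-1},{"tx":0,"ty":0,"tz":-0.0015,"ax":0,"ay":0,"az":0,"jaw":-1},{"tx":0,"ty":0,"tz":-0.002,"ax":0,"ay":0,"az":0,"jaw":-1},{"tx":0,"ty":0,"tz":-0.002,"ax":0,"ay":0,"az":0,"jaw":-1},{"tx":0,"ty":0,"tz":-0.002,"ax":0,"ay":0,"az":0,"jaw":-1},{"tx":0,"ty":0,"tz":-0.0015,"ax":0,"ay":0,"az":0,"jaw":-1},{"tx":0,"ty":0,"tz":-0.001,"ax":0,"ay":0,"az":0,"jaw":-1},{"tx":0,"ty":0,"tz":0,"ax":0,"ay":0,"az":0,"jaw":-1},{"tx":0,"ty":0,"tz":0,"ax":0,"ay":0,"az":0,"jaw":-1}]'
python3 - <<'E'
from h import *
o=telemetry.get_obs(); print(o["ee_pos"],o["tcp_rot"],o["wrist_force"])
s=optics.camera("scene"); np.savez("scene4.npz",**s)
cv2.imwrite("pics/lid4.png",cv2.resize(s["color"][215:465,60:393],(800,600),interpolation=2)[...,::-1])
s0=np.load("scene0.npz")
# predicted top corners vs height, yaw -6.24
a=np.radians(-6.24);c,d=np.cos(a),np.sin(a)
for z in(.1,.125):
  for x,y in((-.087,.137),(.087,.137),(.087,-.137),(-.087,-.137)):
    p=proj(s,[.5356+c*x-d*y,-.1787+d*x+c*y,z]); print(z,p.round(1),((p-[60,215])*2.4).round(0))
E
```

```text
time: 24.05
ee_pos: [0.537, -0.1803, 0.1327]
tcp_rot: [-180.0, 0.0, 90.0]
wrist_force: [0.6, 0.4, -4.0]
opening: 0.0294
grasp_force: 93.6
[ 0.53704664 -0.18028752  0.13273634] [-1.79995478e+02  2.15529924e-03  8.99959099e+01] [ 0.55841885  0.36110663 -4.03931193]
0.1 [218.5 238.7] [380.  57.]
0.1 [304.9 281.1] [588. 159.]
0.1 [163.  410.1] [247. 468.]
0.1 [ 72.7 346.2] [ 30. 315.]
0.125 [216.3 226.2] [375.  27.]
0.125 [304.  268.3] [586. 128.]
0.125 [158.9 397.1] [237. 437.]
0.125 [ 67.2 333.2] [ 17. 284.]
```

View pics/lid4.png

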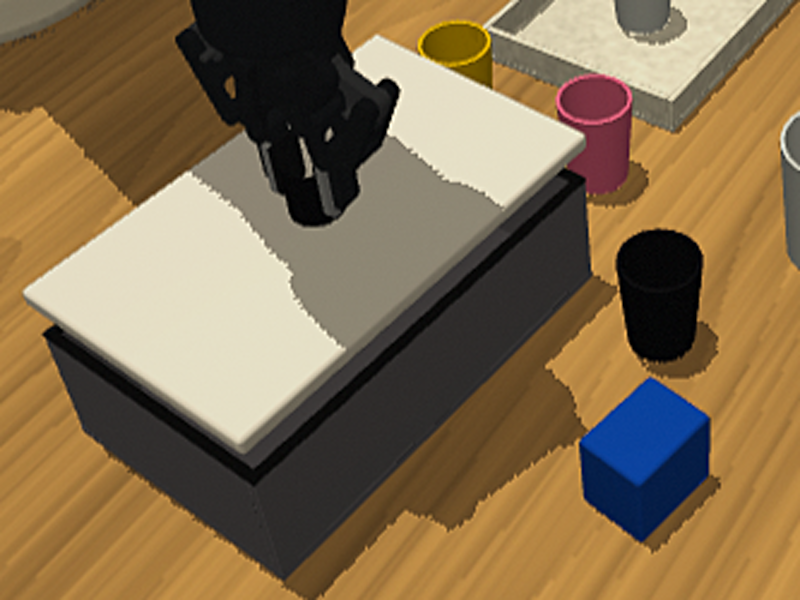

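The lid is up and level, with the gap even all round. In the crop its corners are (377,37), (586,138), (240,447) and (25,293), and the cup is still standing in the tray. I'll compute the rise from the edge shift against the first picture.

```bash
python3 - <<'E'
from h import *
s0=np.load("scene0.npz"); s4=np.load("scene4.npz")
s={k:s0[k] for k in s0.files}
a=np.radians(-6.24);c,d=np.cos(a),np.sin(a)
P=lambda x,y,z:proj(s,[.5356+c*x-d*y,-.1787+d*x+c*y,z])
C=dict(lf=((-.087,-.137),(.087,-.137)),rf=((.087,-.137),(.087,.137)),)
def row(im,u,p):  # strongest bright->dark step of the lid's top face near p
    g=cv2.GaussianBlur(cv2.cvtColor(im,cv2.COLOR_RGB2GRAY),(3,3),0).astype(float)[:,u]
    v=int(p); lo,hi=v-8,v+12; k=np.diff(g)[lo:hi]; i=int(np.argmin(k)); return lo+i
for n,(A,B) in C.items():
    for t in(.15,.3,.45,.6,.75,.9):
        u=int((P(*A,.112)*(1-t)+P(*B,.112)*t)[0]); r=[]
        L=lambda z:np.interp(u,*zip(*sorted([tuple(P(*A,z)),tuple(P(*B,z))])))
        v0=row(s0["color"],u,L(.1)); v4=row(s4["color"],u,L(.122))
        print(n,u,v0,v4,"rise mm",round(25*(v0-v4)/(L(.1)-L(.125)),1))
E
```

```text
lf 83 355 349 rise mm 16.2
lf 97 365 356 rise mm 24.0
lf 111 375 366 rise mm 23.6
lf 124 384 375 rise mm 23.2
lf 138 394 385 rise mm 22.9
lf 151 403 394 rise mm 22.5
rf 182 394 379 rise mm 23.1
rf 204 374 365 rise mm 14.3
rf 225 355 346 rise mm 14.7
rf 247 335 326 rise mm 15.2
rf 268 316 300 rise mm 27.8
rf 290 296 283 rise mm 23.4
```

The rise is about 23 mm on the clean edge (the outliers are shadow or gasket edges), against 24 mm at the TCP. I'll add 1.5 mm, settle and hand in.

```bash
python3 -m handwheel '[{"tx":0,"ty":0,"tz":-0.0005,"ax":0,"ay":0,"az":0,"jaw":-1},{"tx":0,"ty":0,"tz":-0.0005,"ax":0,"ay":0,"az":0,"jaw":-1},{"tx":0,"ty":0,"tz":-0.0005,"ax":0,"ay":0,"az":0,"jaw":-1},{"tx":0,"ty":0,"tz":0,"ax":0,"ay":0,"az":0,"jaw":-1},{"tx":0,"ty":0,"tz":0,"ax":0,"ay":0,"az":0,"jaw":-1},{"tx":0,"ty":0,"tz":0,"ax":0,"ay":0,"az":0,"jaw":-1},{"tx":0,"ty":0,"tz":0,"ax":0,"ay":0,"az":0,"jaw":-1},{"tx":0,"ty":0,"tz":0,"ax":0,"ay":0,"az":0,"jaw":-1},{"tx":0,"ty":0,"tz":0,"ax":0,"ay":0,"az":0,"jaw":-1},{"tx":0,"ty":0,"tz":0,"ax":0,"ay":0,"az":0,"jaw":-1}]' && python3 -c "
from workcell import workorder; print(workorder.job_done())"
```

```text
time: 25.35
ee_pos: [0.5371, -0.1803, 0.1343]
tcp_rot: [180.0, -0.0, 90.0]
wrist_force: [0.5, 0.0, -4.1]
opening: 0.0295
grasp_force: 93.6
the job is handed in; nothing more can be done
None
```

I handed the job in at 25.35 s: the cup stands upright in the white tray, and the freed lid is held level over the box, roughly 25 mm above its seat (24.5 mm by image, 26 mm by tool height).

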